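# Slide an end batten into the spring magazine under its leaf spring

## Robot

A 6-joint arm with a two-finger parallel gripper is mounted at the origin on the work surface. World frame = base frame: x ahead of the robot, y to its left, z up, the work surface at z = 0. Lengths are in m, angles in degrees, forces in N, time in s.
With the tool pointing down it reaches from about 0.3 to 0.75 m from the base axis. Payload 8.5 kg.
Tool frame: the origin (TCP) lies between the finger pads; the fingertips stand 8 mm ahead of it and the grasp point (between the pads) lies 11 mm behind it; y points along the fingers, z is the direction in which the jaws open and shut, and the axes are right-handed (so a half turn about y gives the same grasp; the last joint's range is limited). The gripper opens to 85 mm and grips with 20 to 120 N. Pads are 22 mm wide; open, the fingers measure 114 mm over their backs; the gripper's body (76 mm by 85 mm) begins 54 mm behind the grasp point. The pads swing forward as they close: fully open they stand 13 mm farther back than shut.
Start: joints at [-77.768, 21.807, 74.336, -0, 83.858, -12.336], TCP at [0.229, -0.5, 0.239] pointing down, gripper open.
Joint ranges: [-178.18, 178.18], [-50.72, 133.34], [12.68, 142.11], [-81.47, 261.47], [9.98, 163.14], [-165.26, 165.26]. Speed limits (degrees/s): [136.94, 136.94, 180, 180, 180, 180].

## Interface

Orientations are given as a 3x3 rotation matrix whose columns are the frame's x, y, z axes.
In Python, from rig import env, get_image gives the robot as it stands.
- The arm moves only by the tool move_arm, never from a script. Its argument "targets" is one flat list of numbers, 6 for each row, row after row: the shift along the tool's x, y, z in mm, then the turn, a rotation vector about the tool's x, y, z in rad. A call has exactly 5 rows; each row shifts and turns the commanded pose from where the row before left it, along the tool's axes as they then stand; what a row does not reach is not made up. A row lasts 1/8 s, in which the tool goes at most 62.5 mm and 10.7 degrees, less where a joint would pass 70% of its speed; a pose out of reach is approached as far as the arm can. A call is refused whole if a number of a shift passes 62.5 or a number of a turn 0.188, either way. A call with a gripper value outside its range is refused whole. "hand" is the opening, from -1 (shut) to 1 (fully open), so that 0 is half open, set as the call begins (left out, the last holds). The fingers move at their own pace and stop on an object; "squeeze" is the grip in N (left out, the last holds). Time passes only in rows, so rows that do not move let the fingers close, or fill a call up. It gives the time, the measured TCP pose, the force and the opening at its end, in the units of the state.
- env.observe(): the state, without advancing time (a new reading comes with each control period).
- get_image(name): name is "scene" or "top"; returns a dict with "pixels" (420x560x3 uint8, red, green, blue), "z_map" (420x560 float32, m along the optical axis (not along the pixel's ray), 0 where there is no reading), "intrinsics" (3x3 intrinsics, pixels), "R" (3x3) and "t" (3): a world point X has camera coordinates R X + t. Camera axes: x right, y down, z forward; pixel columns grow to the right and rows downward; lengths in m; the calibration is good to about 2 mm. A picture is of the moment at which its call begins.
- env.close_job(): hands the job in, once; it reports no verdict.
The state is a dict: "time_s": time; "q": joint angles; "qvel": joint speeds; "joint_efforts": joint torques, N m; "position": TCP position; "tool_rot": TCP orientation; "ft_force": force on the tool from outside, world axes, zero at the start; "wrist_torque": the same for the moment, N m; "grip_width": finger opening in m.
Only numpy, scipy, OpenCV 4.12 (cv2) and the standard library are available. Lean on these libraries where they do the work, as an engineer would, in place of code of your own. Each camera call takes 0.05 s, during which the arm holds its last target.

## Task

A loose wooden batten lies on the spring-loaded plate at the open end of the batten magazine on the mat maker's bench. Press it down hard with the fingertips until its top is below the keeper bar and, keeping it pressed, slide it under the bar and the leaf spring until its front end is fully home against the end stop; then let go and move clear. Do not grasp or lift the batten, and leave everything else on the bench where it is.

Things in the scene. Friction and masses are not known exactly. Their poses are not given: they have to be found in the camera images.
- feeder: The batten magazine, fixed on the bench: a grey steel channel on a 310 x 100 mm base plate, open above and at its -x end. Origin on the bench surface under the channel's centre line; +x points along the channel, the way a batten is slid home; z up. Side walls from x = -185 to +108 mm, inner faces at y = +-27 mm, tops 53 mm above the bench. Its smooth steel has friction of about 0.15.
- keeper_bar (a point): The keeper bar, an aluminium bar across the side walls, 14 mm along the channel, 66 mm across, 20 mm tall, its lower near edge bevelled by 3 mm. This point is the middle of that edge: x = +18 mm, y = 0, z = 53 mm in the magazine's frame (axes as the magazine). Underside 53 mm, top 73 mm above the bench.
- end_stop (a point): The end stop, an upright aluminium plate across the channel's far end, top 66 mm above the bench. This point is on its face towards the batten: x = +100 mm, y = 0, z = 53 mm in the magazine's frame. A batten that is home touches it: the batten's centre is then at x = +15 mm and its rear 88 mm still lie open on the -x side of the keeper bar.
- batten_top (a point): Centre of the top face of the loose batten to be loaded, a plain pale wooden strip 170 mm long (x), 50 wide (y), 14 thick, about 70 g. At the start it lies flat on the spring plate between the walls, along the channel, top 60 mm above the bench (7 mm higher than the bar's underside), front end 4 to 22 mm short of the keeper bar. Let go when home, it rises till its top meets the bar's underside.
- follower (a joint): The spring plate, floor of the channel: how far it is pressed down, m. 0 at the top, as at the start (surface 46 mm above the bench); 0.012 at its lower stop. 277 mm long, x = -178 to +99 mm in the magazine's frame; stays level wherever pressed. Pushes up with about 9 N at 0, 14 N at 0.007 (batten level with the bar's underside), 17.5 N at 0.012. 0.009 to 0.011 gives room to slide.
- leaf (a joint): The leaf spring, a steel strip 30 mm wide, clamped to the far side of the keeper bar and sloping down into the channel to its free tip at x = +80 mm: how far it is lifted, rad. 0 at rest, tip 46.5 mm above the bench; about 0.13 when it bears on a batten that is home and let go. It presses on the batten with 1 to 3 N and drags on it.
- batten: The same batten, its origin at the centre of its underside.
- awl: Bystander: an awl with a 110 mm turned wooden handle and a 100 mm steel spike, lying on the bench beside the magazine. Origin at the centre of its underside.
- knife: Bystander: a mat knife with a 130 mm dark wooden handle and a short broad blade, lying on the bench on the other side of the magazine. Origin at the centre of its underside.
- spool: Bystander: a small empty wooden spool, 42 mm in diameter and 50 mm tall, standing near the magazine. Origin at the centre of its underside.
- tape: Bystander: a black tape measure, 72 x 34 x 66 mm, standing. Origin at the centre of its underside.
- bundle: Bystander: a strapped bundle of three spare battens, 170 x 50 x 42 mm, lying on the bench; not part of the job. Origin at the centre of its underside.
- spray: Bystander: a clear plastic bottle, 64 mm in diameter, 150 mm tall, standing. Origin at the centre of its underside.
- pot: Bystander: a steel pot, 76 mm in diameter, 100 mm tall, with three awls standing in it (155 mm tall in all). Origin at the centre of its underside.
Things that resemble listed ones, but are neither listed nor needed, are in the scene too. What is shaped like the batten but blue or turquoise is not meant.

How it is judged (in metres and radians):
On the way, in this order (a step that is already met when the one before it is completed fails the run):
1. the fingers press the batten down on the spring plate, 6 mm or more, before its front end has passed the keeper bar (value of joint follower above 0.006 m and contact force between the fingers and batten above 3 N and x of batten_top in the frame of feeder below -0.05 m), for 0.05 s.
2. the pressed batten has its front end under the leaf spring (x of batten_top in the frame of feeder above -0.015 m and value of joint leaf above 0.01 rad and z of batten_top in the frame of feeder below 0.0535 m), for 0.05 s.
At the end, for the whole second after the job is handed in: The batten lies level and at rest in the magazine, under the keeper bar and the leaf spring, its front end within 4 mm of the end stop and its top held up against the underside of the bar (within 4 mm), the leaf spring lifted onto it (x of batten_top in the frame of feeder between 0.011 and 0.018 m and y of batten_top in the frame of feeder between -0.005 and 0.005 m and z of batten_top in the frame of feeder between 0.049 and 0.0545 m and angle between batten_top's own z axis and vertical below 0.04 rad and value of joint leaf above 0.07 rad and value of joint follower above 0.005 m and linear speed of batten below 0.02 m/s); the robot touches nothing.
It fails at once if the batten is lifted or climbs: its top rises more than 8 mm above its height at the start (z of batten_top in the frame of feeder above 0.068 m).
It fails at once if one of the other things on the bench (awl, knife, spool, tape, bundle, spray bottle, pot) is shifted by more than 15 mm (distance of any of awl, knife, spool, tape, bundle, spray, pot from where it was at the start of the episode above 0.015 m).
It also fails if it takes over 38 s, if anything falls off the work surface, if the arm or the gripper's body presses on something with over 40 N, if the wrist force passes 120 N, or if a joint passes its speed limit or range.

## Working session

There is one attempt and no reset: what is moved stays moved. The work goes in short steps, Python scripts to look and compute and a tool call to move; the robot and the scene stay as the last step left them, time stands still between calls to the robot, and variables do not carry over. Pictures are saved under pics/ and viewed, and the job is handed in when it is done.

Besides the shell and the picture viewer there is one more tool, called after "Emit:" by a JSON object that holds its "method" and its "body", one argument or row to a line. move_arm: Moves the arm, as the interface text tells. Its arguments: {"type":"object","properties":{"targets":{"type":"array"},"hand":{"type":"number"},"squeeze":{"type":"number"}},"required":["targets"]}

```bash
ls; mkdir -p pics; python3 - <<'E'
from rig import env,get_image
import cv2,numpy as np
for n in ("scene","top"):
    d=get_image(n)
    cv2.imwrite(f"pics/{n}0.png",cv2.cvtColor(d["pixels"],cv2.COLOR_RGB2BGR))
    np.savez(f"{n}0.npz",**d)
    print(n,d["intrinsics"].round(1).tolist(),d["R"].round(3).tolist(),d["t"].round(3))
o=env.observe()
for k,v in o.items(): print(k,np.round(v,4).tolist())
E
```

```text
pics
scene [[415.4, 0.0, 281.2], [0.0, 415.4, 215.7], [0.0, 0.0, 1.0]] [[0.396, 0.918, 0.016], [0.656, -0.271, -0.704], [-0.642, 0.29, -0.71]] [-0.224 -0.28   1.346]
top [[403.4, 0.0, 280.9], [0.0, 403.4, 217.8], [0.0, 0.0, 1.0]] [[-0.005, -1.0, -0.016], [-0.999, 0.006, -0.054], [0.054, 0.016, -0.998]] [0.01  0.532 0.935]
time_s 0.1
q [-77.7659, 21.8385, 74.3797, -0.0021, 83.8593, -12.3357]
qvel [0.005, -0.1337, -0.1132, -0.0214, -0.0713, 0.0836]
joint_efforts [0.0041, -44.9216, -23.1659, -0.0002, 0.0037, -0.0]
position [0.2286, -0.4999, 0.2388]
tool_rot [[-0.9095, -0.0003, 0.4158], [-0.4158, 0.0013, -0.9095], [-0.0003, -1.0, -0.0013]]
ft_force [-0.1783, -0.3493, 0.7062]
wrist_torque [0.0413, -0.0306, 0.0075]
grip_width 0.0857
```

View pics/scene0.png

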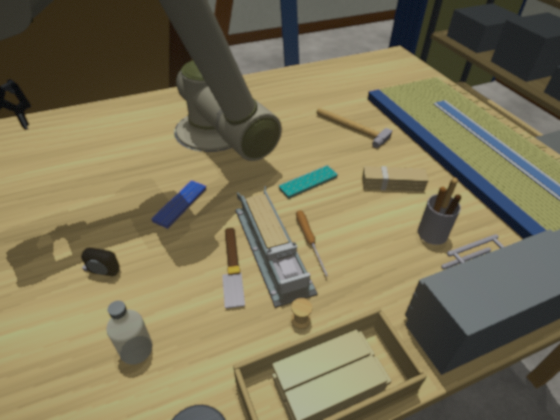

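View pics/top0.png

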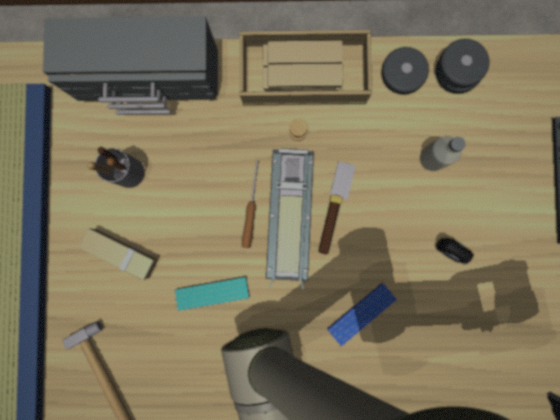

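The scene and top views agree. In the top view the magazine spans about (268–314, 150–280), with its bar and stop at the upper end (world +x) and the pale batten at (278–302, 196–275). The awl is to the left, the knife to the right, and the spool is beyond the stop. Next I'll zoom in and measure.

```bash
cat > h.py <<'E'
import numpy as np,cv2
def cloud(d):
    K,R,t=d["intrinsics"],d["R"],d["t"];z=d["z_map"]
    v,u=np.mgrid[:z.shape[0],:z.shape[1]]
    pc=np.stack([(u-K[0,2])/K[0,0]*z,(v-K[1,2])/K[1,1]*z,z],-1)
    return (pc-t)@R
def proj(d,X):
    c=np.asarray(X)@d["R"].T+d["t"]; p=c@d["intrinsics"].T; return p[...,:2]/p[...,2:]
E
python3 - <<'E'
from h import *
d=dict(np.load("top0.npz"));P=cloud(d)
im=cv2.cvtColor(d["pixels"],cv2.COLOR_RGB2BGR)
c=im[135:295,220:370];cv2.imwrite("pics/topz.png",cv2.resize(c,None,fx=3.7,fy=3.7,interpolation=cv2.INTER_CUBIC))
d2=dict(np.load("scene0.npz"));im2=cv2.cvtColor(d2["pixels"],cv2.COLOR_RGB2BGR)
cv2.imwrite("pics/scenez.png",cv2.resize(im2[170:320,215:345],None,fx=4,fy=4,interpolation=cv2.INTER_CUBIC))
for v in range(145,286,5): print(v,' '.join(f"{P[v,u,2]*1000:.0f}" for u in range(262,322,3)))
for u,v in((268,280),(314,150),(290,235),(290,200),(290,270)): print(u,v,P[v,u].round(3))
E
```

```text
145 -1 -4 2 2 -2 -2 -3 -1 0 3 -2 -2 -2 -4 -1 1 1 1 -3 1
150 0 -3 2 -1 9 6 68 66 63 63 64 68 66 68 64 64 -3 -1 -2 -2
155 1 -3 1 0 9 9 52 47 46 48 47 44 47 41 43 10 11 5 -0 2
160 -1 0 -5 2 16 9 55 47 49 45 50 49 50 46 52 12 14 0 1 -5
165 -0 1 2 6 11 7 40 44 49 45 47 48 47 43 51 12 9 -5 963 -2
170 -2 -3 -4 6 10 50 15 963 48 53 56 56 51 46 55 11 10 -1 0 1
175 1 3 -2 9 13 49 42 46 57 55 53 54 47 47 53 11 10 1 -1 -2
180 2 -2 1 8 8 51 47 42 70 63 67 71 64 43 54 9 9 -1 -0 -1
185 -1 -1 -1 10 10 77 72 72 72 74 72 75 71 71 77 9 10 -3 -2 1
190 0 0 3 9 11 51 46 45 45 43 46 47 46 44 55 7 9 -2 1 -3
195 0 -2 -2 12 12 53 60 45 46 48 47 47 43 46 53 8 10 2 -1 -1
200 -2 -2 -3 7 8 53 59 59 62 62 59 58 60 58 49 12 10 -2 -2 -1
205 1 2 1 14 11 54 60 59 60 59 60 59 59 60 49 9 9 1 -1 -0
210 -5 3 -0 11 12 51 59 59 58 62 58 61 61 17 52 11 6 -1 -2 2
215 0 -1 -1 15 9 51 56 58 59 61 59 56 59 40 12 17 9 -0 2 -1
220 0 -4 5 10 7 51 61 60 58 61 61 60 60 50 12 10 7 -1 -0 1
225 -1 2 7 12 10 30 59 58 61 59 59 60 59 56 10 12 -1 -0 1 -2
230 0 -1 8 10 53 9 60 63 59 57 58 59 61 52 10 12 1 -3 2 -1
235 2 -3 7 10 53 47 61 59 62 60 59 58 61 53 11 11 -1 2 1 -1
240 -2 -1 12 11 53 45 61 60 58 58 56 61 60 56 11 11 -0 -1 1 1
245 -1 -1 11 13 50 59 62 58 59 58 60 63 60 52 9 8 -2 3 -0 17
250 1 -1 10 12 54 56 63 58 62 57 61 59 59 52 12 9 -3 -2 1 16
255 -0 -1 10 11 54 60 59 60 58 60 59 60 60 52 13 9 1 4 -2 -1
260 -0 -1 9 9 52 61 58 60 61 61 57 59 58 54 12 10 -0 -0 -1 -2
265 -0 -2 7 9 56 61 60 58 59 59 62 59 61 53 12 7 -1 1 -2 -3
270 -0 -0 18 9 51 60 61 61 61 55 61 61 14 51 16 8 0 -0 -1 -4
275 2 7 11 7 53 46 47 44 48 45 46 47 36 12 9 10 0 -2 0 -0
280 2 -2 -1 49 -3 -0 1 -2 0 -2 -2 3 9 8 7 7 -3 -1 -0 -1
285 -1 -1 -1 -3 2 -1 -2 -2 2 0 -6 0 2 50 -0 -2 -1 1 0 -1
268 280 [ 0.385  0.038 -0.001]
314 150 [ 0.697 -0.074 -0.004]
290 235 [ 0.491 -0.014  0.059]
290 200 [ 0.57  -0.015  0.061]
290 270 [ 0.413 -0.014  0.06 ]
```

View pics/topz.png

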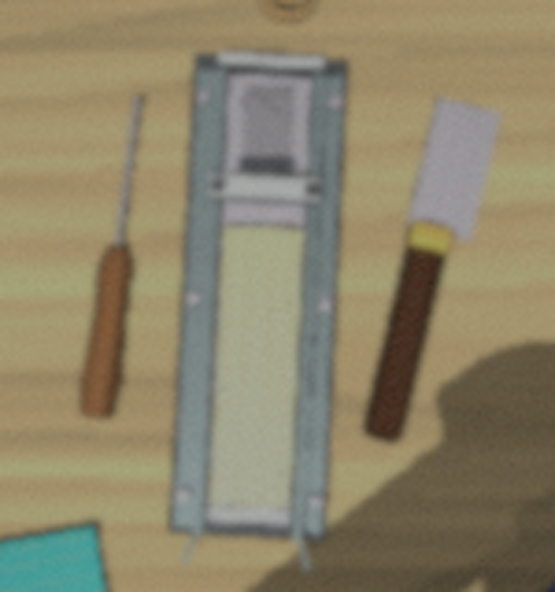

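View pics/scenez.png

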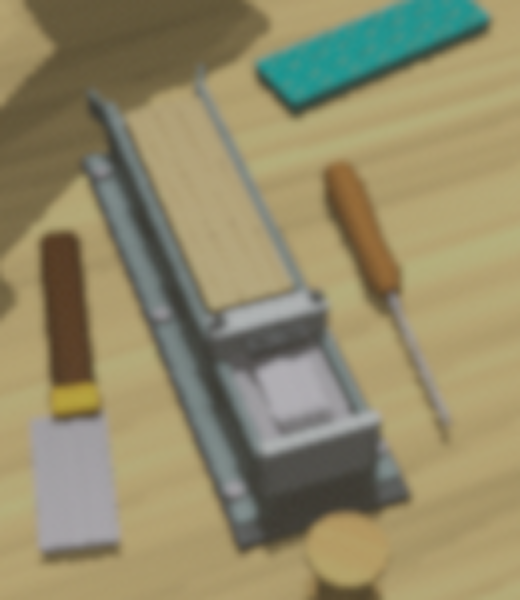

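```bash
python3 - <<'E'
from h import *
from scipy.optimize import minimize
d=dict(np.load("top0.npz"));P=cloud(d);z=P[...,2]
roi=np.zeros(z.shape,bool);roi[143:284,262:322]=1
hsv=cv2.cvtColor(d["pixels"],cv2.COLOR_RGB2HSV)
# batten by colour within
def rect(m,h,name):
    m=(m&roi).astype(np.uint8)
    m=cv2.morphologyEx(m,cv2.MORPH_OPEN,np.ones((3,3)))
    n,l,s,_=cv2.connectedComponentsWithStats(m);k=1+np.argmax(s[1:,4]);m=l==k
    v,u=np.nonzero(m)
    K,R,t=d["intrinsics"],d["R"],d["t"]
    ray=(np.stack([u,v,np.ones_like(u)],-1)@np.linalg.inv(K).T)@R; c=-t@R
    X=c+ray*((h-c[2])/ray[:,2])[:,None]
    r=cv2.minAreaRect((X[:,:2]*1000).astype(np.float32));print(name,len(u),r)
    mu=X[:,:2].mean(0);w,V=np.linalg.eigh(np.cov(X[:,:2].T));a=V[:,1]*np.sign(V[0,1])
    print('  mean',mu.round(4),'yaw',np.degrees(np.arctan2(a[1],a[0])))
    return m
for nm,(u,v) in dict(bat=(290,235),wall=(272,235),wood=(330,120),plate=(290,277),base=(307,220)).items(): print(nm,hsv[v,u],d["pixels"][v,u])
b=(hsv[...,0]>22)&(hsv[...,0]<40)&(z>0.054)&(z<0.066)
rect(b,0.060,"batten"); rect((z>0.068)&(z<0.08),0.073,"bar")
E
```

```text
bat [ 33  40 166] [163 166 140]
wall [ 88  25 135] [122 135 134]
wood [ 26  75 163] [163 157 115]
plate [98 10 99] [95 98 99]
base [ 90  20 130] [120 130 130]
batten 1678 ((495.35595703125, -11.009366989135742), (49.82444381713867, 169.39051818847656), 86.77729034423828)
  mean [ 0.4946 -0.0111] yaw -3.429314655704215
bar 186 ((601.8359985351562, -15.891414642333984), (64.3152847290039, 13.386466026306152), 89.5810546875)
  mean [ 0.6018 -0.0161] yaw 86.89145991189707
```

```bash
python3 - <<'E'
from h import *
yaw=np.radians(-3.3);o=np.array([0.5768,-0.0146,0]);R=np.array([[np.cos(yaw),-np.sin(yaw),0],[np.sin(yaw),np.cos(yaw),0],[0,0,1]])
W=lambda p:np.array(p)/1000@R.T+o
def loop(x0,x1,y,z):return [(x0,-y,z),(x1,-y,z),(x1,y,z),(x0,y,z)]
L=[(loop(-155,155,50,10),(0,0,255)),(loop(-185,108,27,53),(255,0,0)),(loop(18,32,33,73),(0,255,0)),(loop(-166.6,3.4,25,60),(255,0,255))]
for n,(a,b,c,e),f in(("top",(135,295,220,370),4),("scene",(170,320,215,345),4)):
    d=dict(np.load(n+"0.npz"));im=cv2.cvtColor(d["pixels"],cv2.COLOR_RGB2BGR)[a:b,c:e]
    im=cv2.resize(im,None,fx=f,fy=f,interpolation=cv2.INTER_CUBIC)
    for l,col in L:
        p=(proj(d,W(l))-[c,a]+.5)*f-.5
        cv2.polylines(im,[p.round().astype(int)],True,col,1)
    cv2.imwrite(f"pics/{n}_ov.png",im[:600])
E
```

```text
(no output)
```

View pics/top_ov.png

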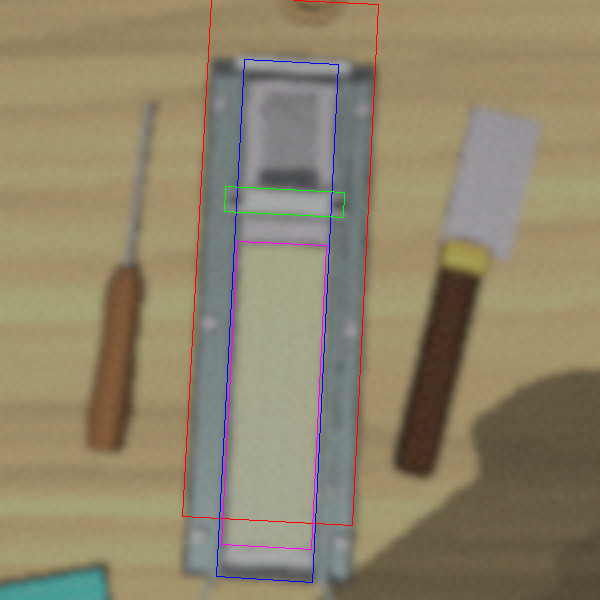

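View pics/scene_ov.png

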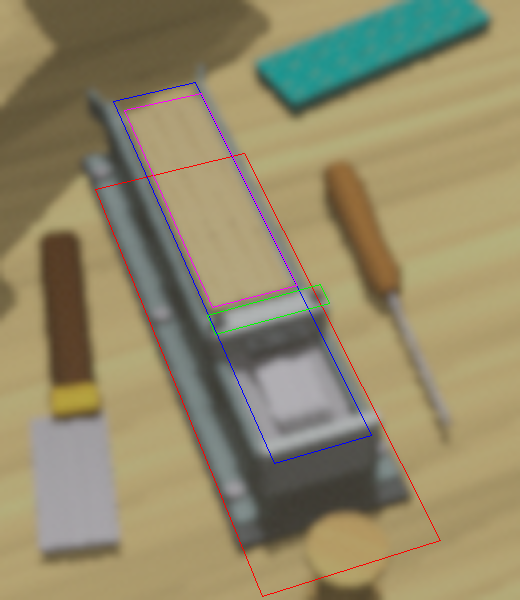

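The measured magazine pose overlays well on both views (batten outline, walls and bar), with about 1 mm of lateral offset. Origin is about (0.577, -0.0155), yaw about -3.2°, and the batten centre is about 81 mm behind the origin. I'll shut the fingers, turn the jaw axis across the channel, and travel over at height.

Emit:
{"method": "move_arm", "body": {
  "targets": [0, 0, 0, 0, 0.162, 0, 0, 0, 0, 0, 0.162, 0, 0, 0, 0, 0, 0.161, 0, -20, 0, -50, 0, 0, 0, -20, 0, -50, 0, 0, 0],
  "hand": -1,
  "squeeze": 30
}}

```text
time_s: 0.72
position: [0.2744, -0.4014, 0.2387]
tool_rot: [[-0.998, -0.0, -0.057], [0.057, 0.001, -0.998], [0.0, -1.0, -0.001]]
ft_force: [0.9, -0.1, -0.8]
grip_width: 0.0
```

Emit:
{"method": "move_arm", "body": {
  "targets": [-20, 0, -50, 0, 0, 0, -20, 0, -50, 0, 0, 0, -20, 0, -50, 0, 0, 0, -20, 0, -50, 0, 0, 0, -20, 0, -50, 0, 0, 0]
}}

```text
time_s: 1.35
position: [0.3885, -0.1569, 0.2392]
tool_rot: [[-0.998, -0.0, -0.056], [0.056, 0.0, -0.998], [0.0, -1.0, -0.0]]
ft_force: [0.3, 0.2, -0.3]
grip_width: 0.0001
```

Emit:
{"method": "move_arm", "body": {
  "targets": [-19.5, 0, -50, 0, 0, 0, -19.5, 0, -50, 0, 0, 0, -19, 0, -51, 0, 0, 0, 0, 40, 0, 0, 0, 0, 0, 50, 0, 0, 0, 0]
}}

```text
time_s: 1.98
position: [0.4549, -0.0104, 0.1486]
tool_rot: [[-0.999, 0.002, -0.054], [0.054, -0.001, -0.999], [-0.002, -1.0, 0.001]]
ft_force: [1.0, -0.6, -0.5]
grip_width: -0.0001
```

```bash
python3 - <<'E'
from rig import env,get_image
from h import *
for n,(a,b,c,e) in(("scene",(120,320,180,380)),("top",(135,295,220,370))):
    d=get_image(n);im=cv2.cvtColor(d["pixels"],cv2.COLOR_RGB2BGR)[a:b,c:e]
    cv2.imwrite(f"pics/{n}1.png",cv2.resize(im,None,fx=3,fy=3,interpolation=cv2.INTER_CUBIC))
    tip=env.observe()["position"]-[0,0,.008]; print(n,tip.round(4),(proj(d,tip)-[c,a])*3)
E
```

```text
scene [ 0.4516 -0.0099  0.1348] [236.25144226 188.06167171]
top [ 0.4521 -0.0102  0.1377] [205.23463685 356.29125879]
```

View pics/scene1.png

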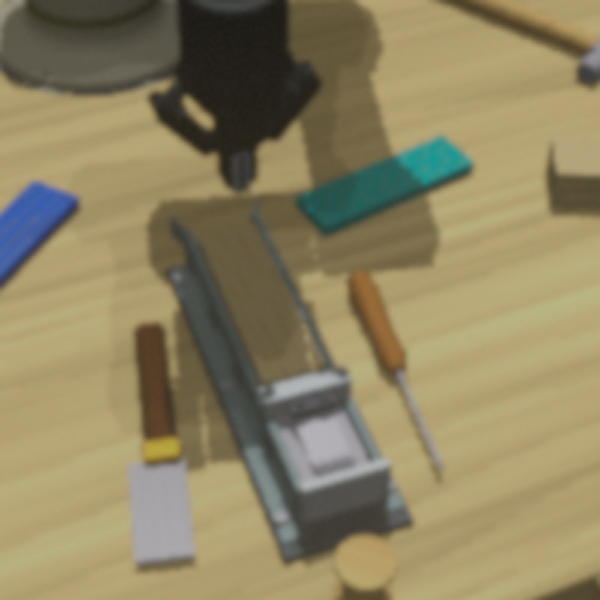

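The shut fingertips (scene zoom (238,188)) match the projected tip (236,188), above the rear half of the batten. I'll descend to just above the wood.

Emit:
{"method": "move_arm", "body": {
  "targets": [0, 35, 0, 0, 0, 0, 0, 25, 0, 0, 0, 0, 0, 10, 0, 0, 0, 0, 0, 0, 0, 0, 0, 0, 0, 0, 0, 0, 0, 0]
}}

```text
time_s: 2.7
position: [0.4552, -0.0113, 0.0805]
tool_rot: [[-0.998, 0.002, -0.056], [0.056, -0.001, -0.998], [-0.002, -1.0, 0.0]]
ft_force: [0.1, -0.8, -1.0]
grip_width: -0.0001
```

```bash
python3 - <<'E'
from rig import env,get_image
from h import *
d=get_image("scene")
a,b,c,e=(170,320,200,350)
cv2.imwrite("pics/scene2.png",cv2.resize(cv2.cvtColor(d["pixels"],cv2.COLOR_RGB2BGR)[a:b,c:e],None,fx=4,fy=4,interpolation=cv2.INTER_CUBIC))
o=env.observe();print(o["position"],o["ft_force"],o["tool_rot"])
E
```

```text
[ 0.45509012 -0.01127593  0.08039859] [-0.34053465  1.5420712  -1.10627581] [[-9.98418787e-01  1.95217954e-03 -5.61793109e-02]
 [ 5.61783075e-02 -5.65146820e-04 -9.98420592e-01]
 [-1.98084581e-03 -9.99997935e-01  4.54583060e-04]]
```

View pics/scene2.png

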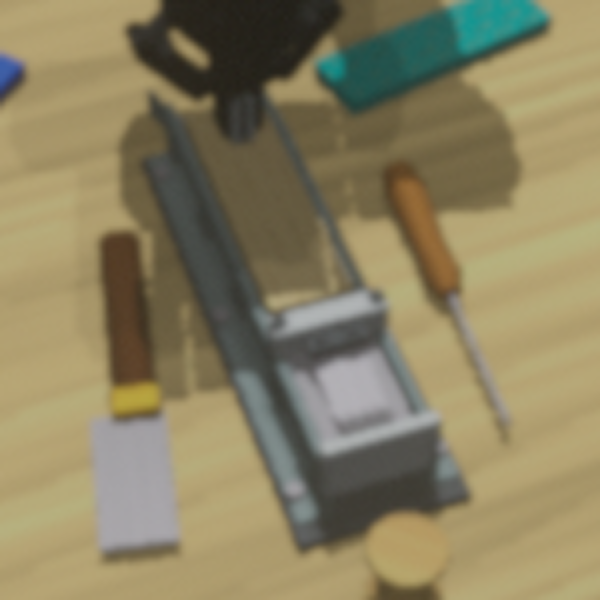

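The tip is at about (240,135) in the zoom, centred over the batten. It is about 12 mm above the wood. Now the press, slowly.

Emit:
{"method": "move_arm", "body": {
  "targets": [0, 8, 0, 0, 0, 0, 0, 4, 0, 0, 0, 0, 0, 3, 0, 0, 0, 0, 0, 0, 0, 0, 0, 0, 0, 0, 0, 0, 0, 0]
}}

```text
time_s: 3.38
position: [0.4544, -0.0111, 0.0647]
tool_rot: [[-0.998, -0.0, -0.056], [0.056, -0.0, -0.998], [0.0, -1.0, 0.0]]
ft_force: [-2.5, 0.8, 10.0]
grip_width: 0.0001
```

Emit:
{"method": "move_arm", "body": {
  "targets": [0, 3, 0, 0, 0, 0, 0, 2.5, 0, 0, 0, 0, 0, 1.2, 0, 0, 0, 0, 0, 0, 0, 0, 0, 0, 0, 0, 0, 0, 0, 0]
}}

```text
time_s: 4.0
position: [0.4545, -0.0111, 0.0583]
tool_rot: [[-0.998, 0.0, -0.056], [0.056, -0.0, -0.998], [-0.0, -1.0, 0.0]]
ft_force: [-3.7, 0.3, 13.8]
grip_width: 0.0002
```

```bash
cat >> h.py <<'E'
Y=np.radians(-3.2);O=np.array([0.577,-0.0155,0])
RF=np.array([[np.cos(Y),-np.sin(Y),0],[np.sin(Y),np.cos(Y),0],[0,0,1]])
def look(tag,u0=-70,u1=-10):
    from rig import env,get_image
    for n,(a,b,c,e) in(("scene",(170,320,200,350)),("top",(135,295,220,370))):
        d=get_image(n);F=(cloud(d)-O)@RF*1000
        d0=dict(np.load(n+"0.npz"));F0=(cloud(d0)-O)@RF*1000
        for G,w in((F0,'before'),(F,'now')):
            m=(G[...,0]>u0)&(G[...,0]<u1)&(abs(G[...,1])<15)&(G[...,2]>35)&(G[...,2]<66)
            print(n,w,m.sum(),'median z',np.median(G[m][:,2]).round(2))
        cv2.imwrite(f"pics/{n}_{tag}.png",cv2.resize(cv2.cvtColor(d["pixels"],cv2.COLOR_RGB2BGR)[a:b,c:e],None,fx=4,fy=4,interpolation=cv2.INTER_CUBIC)[:600])
    o=env.observe();print(o["time_s"],o["position"].round(4),o["ft_force"].round(1),'tip feeder',(((o["position"]-O)@RF)*1000).round(1))
E
python3 -c "
from h import *
look('p1')"
```

```text
scene before 252 median z 61.95
scene now 249 median z 52.3
top before 354 median z 59.37
top now 349 median z 49.63
4.1 [ 0.4545 -0.0111  0.0583] [-3.7  0.5 14.1] tip feeder [-122.5   -2.5   58.3]
```

View pics/scene_p1.png

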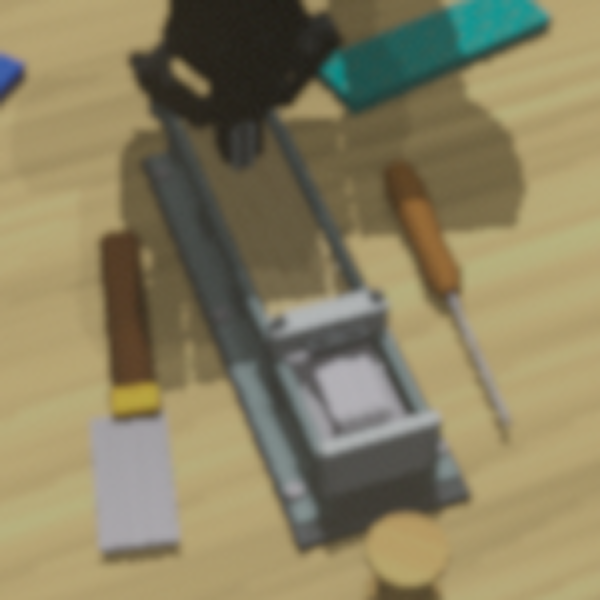

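The batten has gone down 9.7 mm in both cameras, so its top is at about 50 mm, below the bar's 53 mm underside. Now I'll slide forward along the channel (tool -x).

Emit:
{"method": "move_arm", "body": {
  "targets": [-6, 0, 0, 0, 0, 0, -8, 0, 0, 0, 0, 0, -8, 0, 0, 0, 0, 0, -8, 0, 0, 0, 0, 0, -8, 0, 0, 0, 0, 0]
}}

```text
time_s: 4.72
position: [0.4926, -0.0133, 0.0584]
tool_rot: [[-0.998, 0.0, -0.056], [0.056, -0.0, -0.998], [-0.0, -1.0, 0.0]]
ft_force: [-5.7, -0.3, 13.6]
grip_width: -0.0001
```

```bash
python3 -c "
from h import *
look('p2',-60,0)"
```

```text
scene before 252 median z 61.98
scene now 258 median z 52.2
top before 357 median z 59.39
top now 107 median z 49.8
4.825 [ 0.4935 -0.0134  0.0586] [-0.7  0.2 14.1] tip feeder [-83.5  -2.6  58.6]
```

View pics/scene_p2.png

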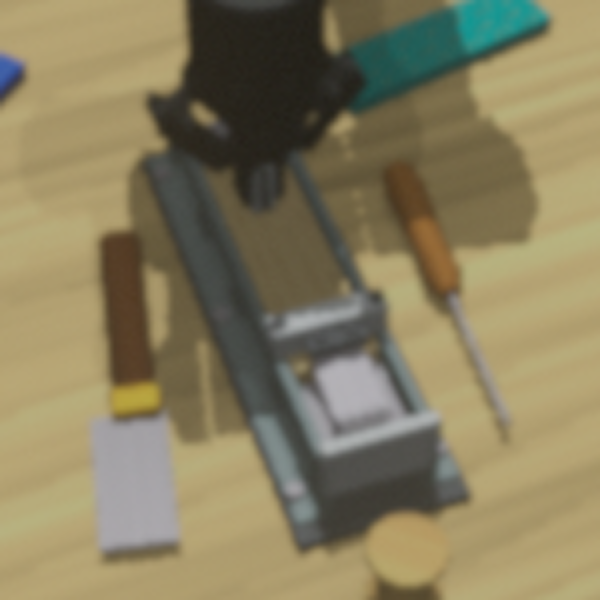

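View pics/top_p2.png

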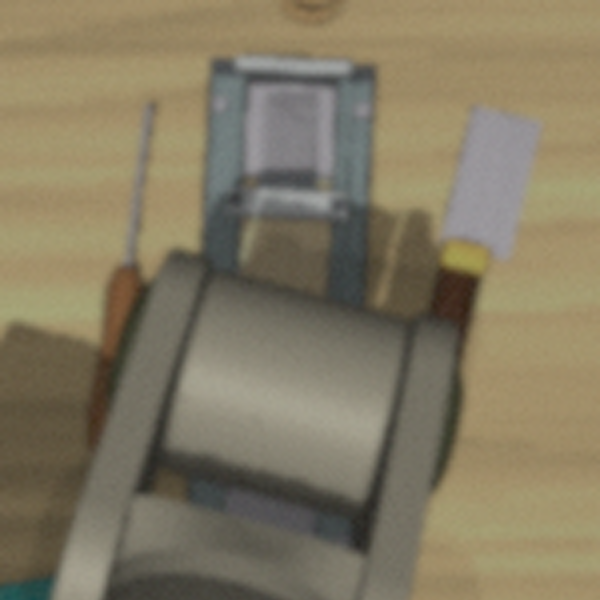

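The batten's front has gone under the bar: pale wood shows on both sides of the leaf at (300,365) and (370,350) in the scene zoom. Continuing.

Emit:
{"method": "move_arm", "body": {
  "targets": [-8, 0.5, 0, 0, 0, 0, -8, 0, 0, 0, 0, 0, -8, 0, 0, 0, 0, 0, -8, 0, 0, 0, 0, 0, -8, 0, 0, 0, 0, 0]
}}

```text
time_s: 5.45
position: [0.5321, -0.0154, 0.0578]
tool_rot: [[-0.998, -0.001, -0.056], [0.056, -0.0, -0.998], [0.001, -1.0, 0.0]]
ft_force: [-4.9, 0.2, 12.4]
grip_width: -0.0001
```

```bash
python3 -c "
from h import *
look('p3',-30,10)"
```

```text
scene before 178 median z 61.96
scene now 131 median z 51.39
top before 225 median z 59.13
top now 0 median z nan
5.55 [ 0.5331 -0.0156  0.0579] [-1.4  1.4 12. ] tip feeder [-43.8  -2.5  57.9]
  return _methods._mean(a, axis=axis, dtype=dtype,
  ret = ret.dtype.type(ret / rcount)
```

View pics/scene_p3.png

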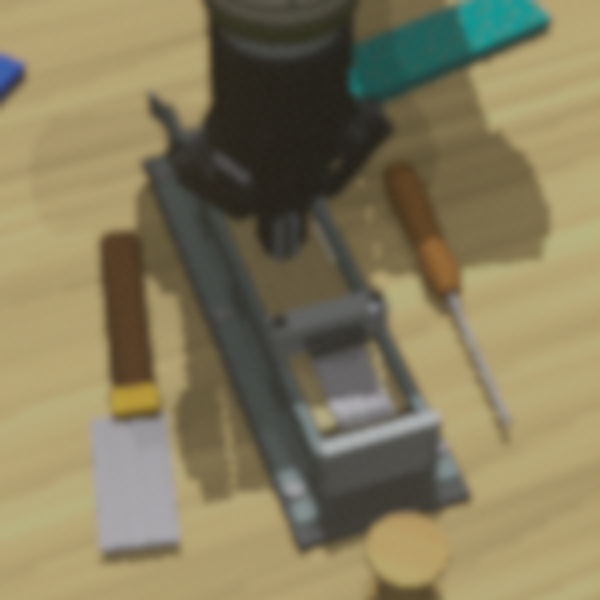

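View pics/top_p3.png

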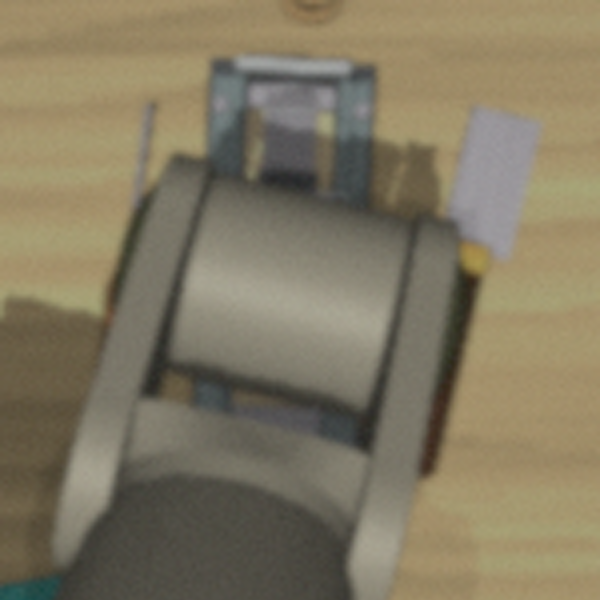

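The front is about 18 mm short of the stop, with the leaf riding on it. I'll go on gently until it bears on the stop.

Emit:
{"method": "move_arm", "body": {
  "targets": [-4, 0, 0, 0, 0, 0, -4, 0, 0, 0, 0, 0, -4, 0, 0, 0, 0, 0, -3, 0, 0, 0, 0, 0, 0, 0, 0, 0, 0, 0]
}}

```text
time_s: 6.18
position: [0.5474, -0.0164, 0.0579]
tool_rot: [[-0.998, 0.0, -0.056], [0.056, -0.0, -0.998], [-0.0, -1.0, 0.0]]
ft_force: [-4.0, 0.4, 12.7]
grip_width: -0.0002
```

Emit:
{"method": "move_arm", "body": {
  "targets": [-2, 0, 0, 0, 0, 0, -2, 0, 0, 0, 0, 0, -1, 0, 0, 0, 0, 0, 0, 0, 0, 0, 0, 0, 0, 0, 0, 0, 0, 0]
}}

```text
time_s: 6.8
position: [0.5511, -0.0165, 0.0577]
tool_rot: [[-0.998, -0.003, -0.056], [0.056, 0.0, -0.998], [0.003, -1.0, 0.0]]
ft_force: [-8.5, -0.7, 13.7]
grip_width: -0.0001
```

```bash
python3 -c "
from h import *
look('p4',-5,16)" 2>/dev/null
```

```text
scene before 70 median z 61.91
scene now 31 median z 51.81
top before 117 median z 47.33
top now 0 median z nan
6.9 [ 0.5511 -0.0165  0.0576] [-7.8  0.4 13. ] tip feeder [-25.8  -2.4  57.6]
```

View pics/scene_p4.png

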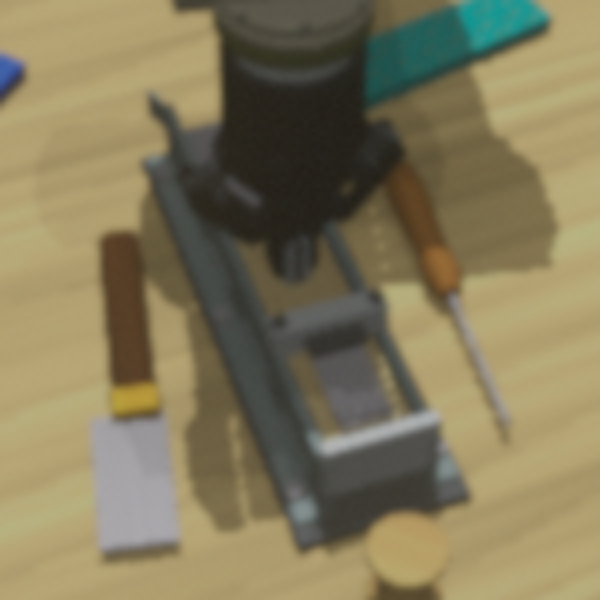

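View pics/top_p4.png

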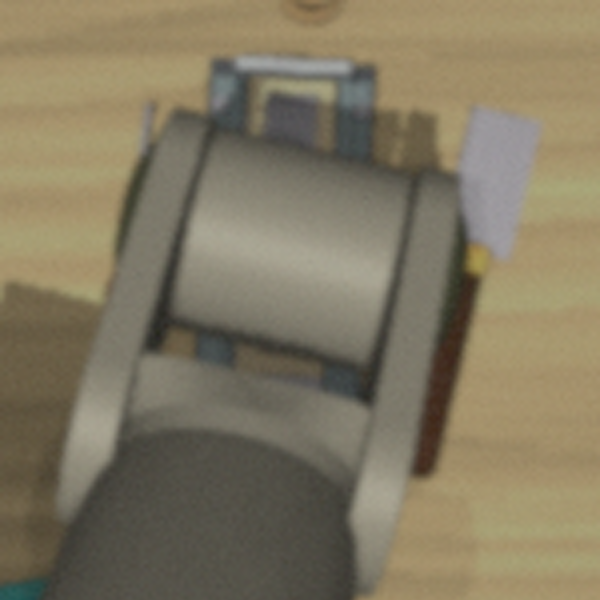

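The forward force rose to 8 N and the tool stalled, so the batten is bearing on the stop; the top view shows wood right up to it at (300,85). I'll nudge a little more to be sure, then lift straight off.

Emit:
{"method": "move_arm", "body": {
  "targets": [-1.5, 0, 0, 0, 0, 0, -1.5, 0, 0, 0, 0, 0, 0, 0, 0, 0, 0, 0, 0, 0, 0, 0, 0, 0, 0, 0, 0, 0, 0, 0]
}}

```text
time_s: 7.52
position: [0.554, -0.0166, 0.0576]
tool_rot: [[-0.998, -0.003, -0.056], [0.056, 0.0, -0.998], [0.003, -1.0, -0.0]]
ft_force: [-9.1, 0.1, 12.6]
grip_width: -0.0006
```

Emit:
{"method": "move_arm", "body": {
  "targets": [0, -2, 0, 0, 0, 0, 0, -3, 0, 0, 0, 0, 0, -5, 0, 0, 0, 0, 0, -15, 0, 0, 0, 0, 0, -30, 0, 0, 0, 0]
}}

```text
time_s: 8.15
position: [0.555, -0.0167, 0.1125]
tool_rot: [[-0.998, -0.002, -0.056], [0.056, 0.0, -0.998], [0.002, -1.0, -0.0]]
ft_force: [0.1, 0.3, -0.8]
grip_width: -0.0
```

Emit:
{"method": "move_arm", "body": {
  "targets": [0, -50, 0, 0, 0, 0, 20, -50, 0, 0, 0, 0, 50, -10, 30, 0, 0, 0, 50, 0, 50, 0, 0, 0, 20, 0, 55, 0, 0, 0]
}}

```text
time_s: 8.78
position: [0.4123, -0.1384, 0.2234]
tool_rot: [[-0.999, 0.001, -0.055], [0.055, -0.001, -0.999], [-0.002, -1.0, 0.001]]
ft_force: [1.5, -1.0, 0.8]
grip_width: 0.0002
```

Emit:
{"method": "move_arm", "body": {
  "targets": [10, 0, 55, 0, 0, 0, 10, 0, 55, 0, 0, 0, 0, 0, 40, 0, 0, 0, 0, 0, 0, 0, 0, 0, 0, 0, 0, 0, 0, 0]
}}

```text
time_s: 9.4
position: [0.3857, -0.2863, 0.2225]
tool_rot: [[-0.998, 0.0, -0.056], [0.056, 0.0, -0.998], [-0.0, -1.0, -0.0]]
ft_force: [0.4, 0.1, 0.6]
grip_width: 0.0005
```

```bash
python3 - <<'E'
from h import *
look('p5',-60,10)
E
```

```text
scene before 300 median z 61.95
scene now 274 median z 54.91
top before 408 median z 59.22
top now 408 median z 52.53
9.5 [ 0.3859 -0.2858  0.2225] [-0.3  0.7  0.7] tip feeder [-175.7 -280.6  222.5]
```

View pics/scene_p5.png

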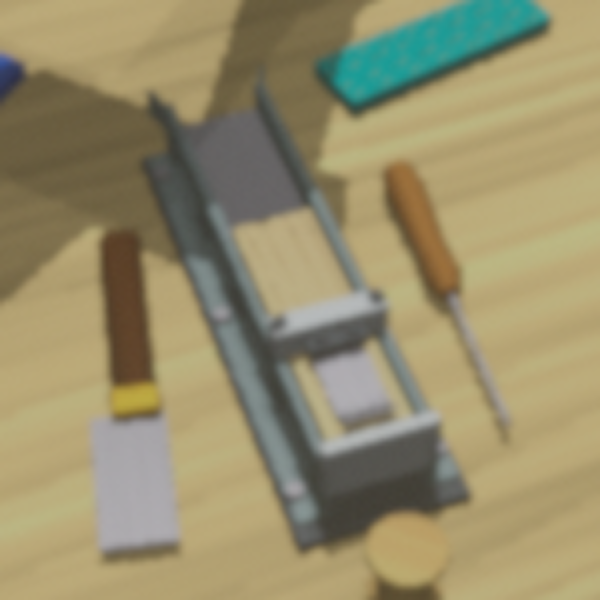

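View pics/top_p5.png

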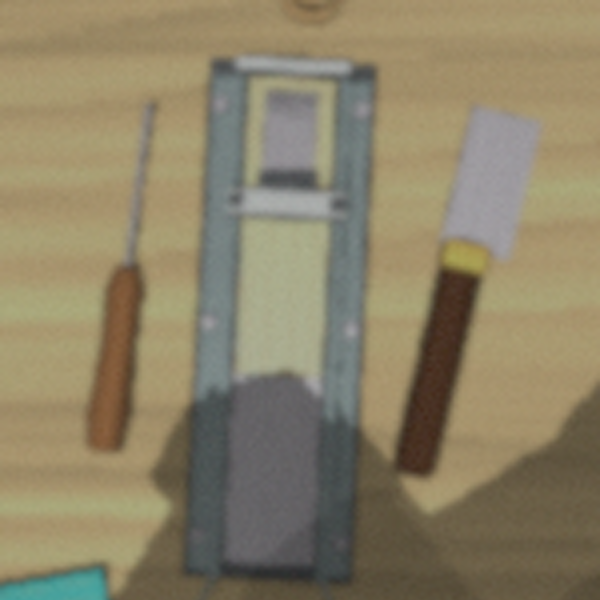

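```bash
python3 - <<'E'
from h import *
from rig import get_image
d=get_image("top");F=(cloud(d)-O)@RF*1000
d0=dict(np.load("top0.npz"));F0=(cloud(d0)-O)@RF*1000
K,R,t=d["intrinsics"],d["R"],d["t"]
def edge(d,h,lo,hi,below):
    # rear edge of batten: sample grey/yellowness profile along feeder x
    out=[]
    xs=np.arange(lo,hi,.5)
    sat=cv2.cvtColor(d["pixels"],cv2.COLOR_RGB2HSV)[...,1].astype(np.float32)
    prof=0
    for y in np.arange(-15,16,2.):
        X=np.stack([xs,0*xs+y,0*xs+h],-1)/1000@RF.T+O
        p=proj(d,X).astype(np.float32)
        prof=prof+cv2.remap(sat,p[None,:,0],p[None,:,1],cv2.INTER_LINEAR)[0]
    g=np.gradient(cv2.GaussianBlur(prof[None],(0,0),3)[0]); return xs[np.argmax(g)],xs[np.argmin(g)]
r0=edge(d0,60,-185,-140,0);r1=edge(d,53,-95,-45,0)
f0=edge(d0,60,-20,17,0)
print("rear before",r0[0],"front before",f0[1],"rear now",r1[0])
b=(F[...,2]>68)&(F[...,2]<80)&(abs(F[...,1])<30)&(F[...,0]>0)&(F[...,0]<60);print("bar x",np.mean(F[b],0))
for G,n in((F0,'b'),(F,'n')):
    for x in(-60,-30,0): 
        m=(abs(G[...,0]-x)<10)&(abs(G[...,1])<20)&(abs(G[...,2]-55)<9);print(n,x,np.median(G[m][:,2]).round(1),m.sum())
E
```

```text
rear before -167.5 front before 2.5 rear now -71.5
bar x [25.94352128  0.25161737 72.32034537]
b -60 59.6 159
b -30 59.4 158
b 0 59.3 122
n -60 52.7 153
n -30 52.6 157
n 0 52.3 154
```

```bash
python3 - <<'E'
from h import *
from rig import get_image
acc={}
for n in("top","scene"):
    ims=[get_image(n) for _ in range(4)]
    d=ims[0];px=np.mean([i["pixels"].astype(float) for i in ims],0).astype(np.float32)
    print(n)
    for lab,lo,hi in(("front",84,112),("rear",-82,-60)):
        xs=np.arange(lo,hi,1.)
        prof=np.zeros((len(xs),3))
        ys=[-21,-20,-19,19,20,21] if lab=="front" else np.arange(-18,19,2)
        for y in ys:
            p=proj(d,np.stack([xs,0*xs+y,0*xs+53],-1)/1000@RF.T+O).astype(np.float32)
            prof+=cv2.remap(px,p[None,:,0],p[None,:,1],cv2.INTER_CUBIC)[0]/len(ys)
        print(lab);[print(int(x),c.round(0),end='; ') for x,c in zip(xs,prof)];print()
    a,b,c,e=(140,200,265,325) if n=="top" else (240,300,265,325)
    cv2.imwrite(f"pics/{n}_z6.png",cv2.resize(cv2.cvtColor(px.astype(np.uint8),cv2.COLOR_RGB2BGR)[a:b,c:e],None,fx=10,fy=10,interpolation=cv2.INTER_CUBIC))
E
```

```text
top
front
84 [165. 162. 129.]; 85 [165. 161. 128.]; 86 [164. 160. 127.]; 87 [164. 160. 126.]; 88 [164. 159. 126.]; 89 [164. 160. 126.]; 90 [164. 160. 126.]; 91 [165. 161. 126.]; 92 [166. 161. 126.]; 93 [165. 160. 126.]; 94 [164. 160. 126.]; 95 [161. 157. 124.]; 96 [154. 150. 119.]; 97 [146. 142. 114.]; 98 [134. 130. 107.]; 99 [122. 118. 101.]; 100 [115. 113. 102.]; 101 [117. 116. 110.]; 102 [126. 127. 123.]; 103 [138. 140. 139.]; 104 [150. 152. 151.]; 105 [160. 163. 161.]; 106 [163. 165. 164.]; 107 [162. 163. 161.]; 108 [157. 158. 154.]; 109 [151. 149. 143.]; 110 [146. 141. 129.]; 111 [144. 135. 118.]; 
rear
-82 [100.  98. 101.]; -81 [100.  98. 101.]; -80 [100.  99. 101.]; -79 [101. 100. 102.]; -78 [102. 101. 103.]; -77 [103. 102. 104.]; -76 [104. 103. 105.]; -75 [107. 105. 107.]; -74 [109. 108. 108.]; -73 [113. 111. 109.]; -72 [119. 117. 111.]; -71 [126. 124. 113.]; -70 [136. 134. 118.]; -69 [145. 144. 124.]; -68 [154. 154. 130.]; -67 [161. 162. 136.]; -66 [165. 166. 139.]; -65 [168. 170. 142.]; -64 [169. 171. 143.]; -63 [170. 171. 143.]; -62 [170. 171. 143.]; -61 [170. 171. 143.]; 
[... 381 characters left out ...]
149. 148.]; 102 [131. 132. 131.]; 103 [117. 118. 115.]; 104 [104. 104. 100.]; 105 [94. 94. 90.]; 106 [90. 89. 84.]; 107 [86. 85. 80.]; 108 [85. 84. 79.]; 109 [85. 84. 79.]; 110 [85. 84. 79.]; 111 [85. 84. 79.]; 
rear
-82 [103. 100. 100.]; -81 [103. 100. 100.]; -80 [103. 100. 101.]; -79 [103. 100. 101.]; -78 [103. 100. 101.]; -77 [103. 100. 101.]; -76 [103. 100. 101.]; -75 [104. 101. 101.]; -74 [105. 102. 101.]; -73 [109. 105. 101.]; -72 [114. 109. 102.]; -71 [122. 115. 104.]; -70 [131. 122. 106.]; -69 [140. 130. 109.]; -68 [150. 138. 112.]; -67 [159. 146. 116.]; -66 [167. 153. 119.]; -65 [173. 158. 122.]; -64 [177. 162. 124.]; -63 [180. 165. 126.]; -62 [182. 167. 127.]; -61 [184. 168. 127.];
```

View pics/top_z6.png

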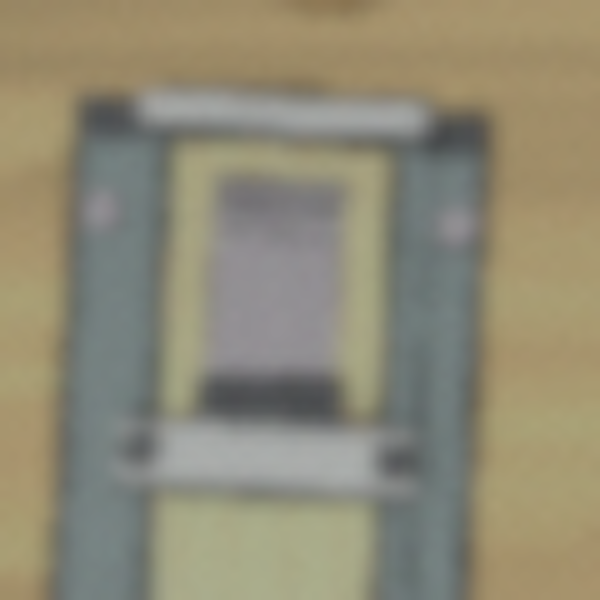

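Both cameras put the rear edge at about -69.5 mm, against -70 for a batten that is home. The wood reaches the stop's shadow line, and the top is level at 52.3–52.7 mm. Handing in.

```bash
python3 -c "
from rig import env
o=env.observe();print(o['time_s'],o['qvel'].round(2) if hasattr(o['qvel'],'round') else o['qvel'])
print(env.close_job())"
```

```text
9.95 [-0.15  0.09 -0.01  0.06 -0.05 -0.12]
the job is handed in; nothing more can be done
None
```

The batten is loaded and home in the magazine, and I handed the job in at about 10 s of the 38 s allowed.

I pressed the batten's rear half down about 9.7 mm with the shut fingertips. Keeping it pressed, I slid it about 97 mm under the keeper bar and leaf spring until it stalled at the end stop at about 9 N. Then I lifted straight off and moved clear.

**Last checks, after letting go:**
- **Position:** both cameras put the batten's rear edge at about x = -69.5 mm, where a batten that is home sits at -70 mm. That puts its centre at about +15 mm, give or take 1 to 1.5 mm.
- **Height:** its top is level at 52.3 to 52.7 mm in the top camera, which is up against the bar's underside (53 mm).
- **Leaf spring:** it lies on the wood. I judged this by eye only and did not measure its angle.
- **Neighbours:** the awl, knife and spool look unmoved. The bundle, pot, tape and spray bottle were never near the work, and I did not measure any of them again.

**Disagreements:**
- A first, cruder edge estimate put the rear edge at -71.5 mm, or a centre of about +13 mm. That is still within tolerance. The finer averaged profile from both cameras gave -69.5 mm.
- The scene camera reads heights about 2.5 mm higher than the top camera. It did so before the move as well, so this is a camera offset.

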